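# Load the tilting viewing stand and hold its table at the set angle

## Task

Put the housing with the round tag into the nest on the tilting table and the housing with the long bar tag into the nest of the separate block on the bench. Then raise the far edge of the table until the table is in line with the pointer arm on its left side, without shifting the pointer or the other things about, and finish while still holding the table up there: it drops if you let go.

Things in the scene. Friction and masses are not known exactly. Their poses are not given: they have to be found in the camera images.
- housing_disc_mid (a point): Centre (half-way up) of the loose sensor housing with the round tag: a black plastic box 36 (its x) x 56 (its y) x 32 mm (z up), about 90 g, standing upright on the worktop; on its top a flat white disc 28 mm across. Grip it across the 36 mm.
- housing_bar_mid (a point): The same for the other housing, of the same size and look, but with a flat white bar 8 x 46 mm along its top instead of the disc. The two housings may be in either of the two places.
- nest_table (a point): Where the centre of a housing lies when seated in the nest on the tilting table: 16 mm above the nest's floor. The nest is a grey rim 8 mm high round an opening of 44 mm (x) by 64 mm (y), rim walls 5 mm thick; its x and y axes match those of a housing (either way round). z is square to the table. It moves with the table; with the table down the nest's floor is 38 mm above the worktop.
- nest_bench (a point): The same for the nest in the fixed dark steel block 84 x 104 x 12 mm on the bench: same rim and opening; its floor is 12 mm above the worktop.
- handle (a point): Middle of the table's handle, a round steel bar 10 mm thick along y, 84 mm free between its two end posts, parallel to the far edge of the table; its centre is 30 mm above the table's top face. Axes are the table's: x from the hinge to the far edge, z square to the table. A bar held lightly between fingers can turn between them as the table swings.
- hinge (a point): Middle of the table's hinge axis, at the edge nearest the robot, 34 mm above the worktop. Axes of the fixed stand: x from the hinge to the far edge, y along the axis, z up. With the table down the handle lies 118 mm along x and 34 mm up from here.
- tilt_table (a joint): Angle of the tilting table (rad): 0 = down and level, grows as its far edge is raised; 1.0 at most. The table is an aluminium plate 122 x 116 x 8 mm of 0.4 kg, its mid-plane passes through the hinge axis; it falls back to 0 by its weight. Lifting it at the handle takes about 3 N.
- pointer (a joint): Angle of the pointer arm (rad), on the same hinge axis and counted like the table's angle: when both are equal they are in line. It is set between 0.38 and 0.65 and stays by friction.
- pointer_tip (a point): Outer end of the pointer arm, a black flat arm 10 mm wide ending in a black knob 18 mm across, 118 mm from the hinge axis, beside the table's left edge, 76 mm left of its middle; it runs inside a steel quadrant arc of the same radius that ends 88 mm left of the middle. x points along the arm away from the hinge.
- microscope_a: Fixed cream microscope between the tilting stand and the housings, not to be bumped: its eyepieces reach 0.42 m up and forward to about x = 0.52, for y from 0.03 to -0.13, so carry things past it on the robot's side, at x of 0.35 or less. Origin at its foot.
- timer: White bench timer 60 x 62 x 18 mm, a bystander behind the housings; origin at its underside.
- petri: Closed glass petri dish, 60 mm across and 15 mm high, a bystander beyond the tilting stand; origin at its underside.
- slide_box: Grey slide box 63 x 86 x 34 mm, a bystander at the left; origin at its underside.
Things that resemble listed ones, but are neither listed nor needed, are in the scene too. Leave any green or red look-alike of the part that bears housing_bar_mid alone.

How it is judged (in metres and radians):
On the way, in this order (a step that is already met when the one before it is completed fails the run):
1. both housings sit flat in their nests, let go, with the table still down (distance between housing_disc_mid and nest_table below 0.0085 m and angle between the z axis of housing_disc_mid and the z axis of nest_table, either way round below 0.1 rad and distance between housing_bar_mid and nest_bench below 0.0085 m and angle between the z axis of housing_bar_mid and the z axis of nest_bench, either way round below 0.1 rad and contact force between the fingers and housing_disc below 0.1 N and contact force between the fingers and housing_bar below 0.1 N and value of joint tilt_table below 0.1 rad), for 0.2 s.
2. the table is raised in line with the pointer with the round-tag housing still in its nest (distance between housing_disc_mid and nest_table below 0.0085 m and angle between the z axis of housing_disc_mid and the z axis of nest_table, either way round below 0.1 rad and distance between housing_bar_mid and nest_bench below 0.0085 m and angle between the z axis of housing_bar_mid and the z axis of nest_bench, either way round below 0.1 rad and angle between the x axis of handle and the x axis of pointer_tip, either way round below 0.08 rad and value of joint tilt_table above 0.25 rad), for 0.3 s.
At the end, for the whole second after the job is handed in: Table still, within 0.08 rad of the pointer, carried by the fingers alone (over 0.5 N); round-tag housing in the table's nest, bar-tag housing in the block's nest (centres within 8.5 mm of seated, flat within 0.1 rad), neither touched by the fingers (all of step 2 and contact force between the fingers and housing_disc below 0.1 N and contact force between each of the fingers, tilt_table and housing_bar below 0.1 N and contact force between the fingers and tilt_table above 0.5 N and velocity of joint tilt_table between -0.05 and 0.05 rad/s and contact force between tilt_table and timer below 0.1 N and contact force between tilt_table and petri below 0.1 N and contact force between tilt_table and slide_box below 0.1 N); the arm keeps its last pose, push and grip.
It fails at once if the pointer arm is shifted by more than 6 mm at its tip (distance of pointer_tip from where it was at the start of the episode above 0.006 m).
It fails at once if the timer is moved by more than 3 cm (distance of timer from where it was at the start of the episode above 0.03 m).
It fails at once if the petri dish is moved by more than 3 cm (distance of petri from where it was at the start of the episode above 0.03 m).
It fails at once if the slide box is moved by more than 3 cm (distance of slide_box from where it was at the start of the episode above 0.03 m).
It also fails if it takes over 64 s, if anything falls off the work surface, if the arm or the gripper's body presses on something with over 40 N, if the wrist force passes 120 N, or if a joint passes its speed limit or range.

## Robot

A 6-joint arm with a two-finger parallel gripper is mounted at the origin on a cart in front of the work surface, level with it; the furniture and walls round the work are solid. World frame = base frame: x ahead of the robot, y to its left, z up, the work surface at z = 0. Lengths are in m, angles in degrees, forces in N, time in s.
With the tool pointing down it reaches from about 0.375 to 0.9 m from the base axis. Payload 3.1 kg.
Tool frame: the origin (TCP) lies between the finger pads; the fingertips stand 19 mm ahead of it and the grasp point (between the pads) is the TCP; z points along the fingers, x is the direction in which the jaws open and shut, and the axes are right-handed (so a half turn about z gives the same grasp; the last joint's range is limited). The gripper opens to 85 mm and grips with 20 to 120 N. Pads are 22 mm wide; open, the fingers measure 114 mm over their backs; the gripper's body (76 mm by 85 mm) begins 54 mm behind the grasp point. The pads swing forward as they close: fully open they stand 13 mm farther back than shut.
Start: joints at [-78.925, 30.224, 82.088, -0, 67.689, -10.227], TCP at [0.227, -0.582, 0.25] pointing down, gripper open.
Joint ranges: [-176.69, 176.69], [-43.24, 126.21], [12.49, 139.97], [-82, 262], [0, 151.66], [-163.58, 163.58]. Speed limits (degrees/s): [159.86, 159.86, 180, 180, 180, 180].

## Interface

Orientations are given as a 3x3 rotation matrix whose columns are the frame's x, y, z axes.
In Python, from bench import arm, cams, job gives the robot as it stands. The module is installed in compiled form; this text tells all that it offers.
- The arm moves only by the tool play_rows, never from a script. Its argument "series" is a list that holds one entry, the list of rows, each a list of 4 numbers: the shift along the world's x, y, z in mm, then the turn about the world's z in rad. In form: [[[x, y, z, yaw], ...]]. A call has exactly 5 rows; each row shifts and turns the pose as measured when the row begins; what a row does not reach is not made up. A row lasts 1/10 s, in which the tool goes at most 50 mm and 8.59 degrees, less where a joint would pass 70% of its speed; a pose out of reach is approached as far as the arm can. A call is refused whole if a number of a shift passes 50 or a number of a turn 0.15, either way. A call with a gripper value outside its range is refused whole. "gripper" is the opening in per cent of the stroke, from 0 (shut) to 100 (fully open), set as the call begins (left out, the last holds). The fingers move at their own pace and stop on an object; the grip force is fixed at half the most. Time passes only in rows, so rows that do not move let the fingers close, or fill a call up. It gives the time, the measured TCP pose, the force and the opening at its end, in the units of the state.
- arm.sense(): the state, without advancing time (a new reading comes with each control period).
- cams.read_camera(name): name is "side" or "top" or "wrist"; returns the picture (480x640x3 uint8, red, green, blue); there is no depth.
- cams.camera_info(name): a dict with "intrinsics" (3x3 intrinsics, pixels), "dist" ([k1, k2, p1, p2, k3] as OpenCV has them; the pictures are not rectified), "R" (3x3) and "t" (3): a world point X has camera coordinates R X + t. Camera axes: x right, y down, z forward; pixel columns grow to the right and rows downward; lengths in m; the calibration is good to about 2 mm. A picture is of the moment at which its call begins: read the wrist's pose just before it. camera_info takes no time and is no camera call; for the wrist camera it gives the pose at the moment of the call.
- job.job_done(): hands the job in, once; it reports no verdict.
The state is a dict: "clock": time; "joint_pos": joint angles; "joint_velocities": joint speeds; "effort": joint torques, N m; "tcp_pos": TCP position; "ee_rot": TCP orientation; "ft_force": force on the tool from outside, world axes, zero at the start; "moment": the same for the moment, N m; "grip_width": finger opening in m.
Only numpy, scipy, OpenCV 4.12 (cv2) and the standard library are available. Lean on these libraries where they do the work, as an engineer would, in place of code of your own. Each camera call takes 0.05 s, during which the arm holds its last target.

## Working session

There is one attempt and no reset: what is moved stays moved. The work goes in short steps, Python scripts to look and compute and a tool call to move; the robot and the scene stay as the last step left them, time stands still between calls to the robot, and variables do not carry over. Pictures are saved under pics/ and viewed, and the job is handed in when it is done.

Besides the shell and the picture viewer there is one more tool, called after "Request:" as name(argument=value, ...) on one line, values as JSON. play_rows: Moves the arm, as the interface text tells. Its arguments: {"type":"object","properties":{"series":{"type":"array"},"gripper":{"type":"number"}},"required":["series"]}

```bash
mkdir -p pics; cat > h.py <<'E'
import numpy as np, cv2
from bench import arm,cams,job
np.set_printoptions(precision=4,suppress=True)
def snap(n,f):
    ci=cams.camera_info(n); im=cams.read_camera(n)
    cv2.imwrite('pics/'+f,im[:,:,::-1]); np.savez('pics/'+f[:-4]+'.npz',im=im,**{k:np.array(v) for k,v in ci.items() if k in('intrinsics','dist','R','t')})
    return im,ci
def load(f):
    d=np.load('pics/'+f+'.npz'); return d['im'],d
def ray(ci,px):
    p=cv2.undistortPoints(np.array(px,float).reshape(-1,1,2),np.array(ci['intrinsics']),np.array(ci['dist'])).reshape(-1,2)
    R=np.array(ci['R']);t=np.array(ci['t']).ravel()
    d=np.c_[p,np.ones(len(p))]@R; return -R.T@t,d
def onz(ci,px,z):
    o,d=ray(ci,px); return o+d*((z-o[2])/d[:,2])[:,None]
def proj(ci,X):
    R=np.array(ci['R']);return cv2.projectPoints(np.array(X,float).reshape(-1,1,3),cv2.Rodrigues(R)[0],np.array(ci['t'],float),np.array(ci['intrinsics']),np.array(ci['dist']))[0].reshape(-1,2)
E
python3 - <<'E'
from h import *
for n in('top','side','wrist'):
    im,ci=snap(n,n+'0.png'); print(n,-np.array(ci['R']).T@np.array(ci['t']).ravel())
s=arm.sense();print(s['clock'],s['tcp_pos'],s['ee_rot'],s['ft_force'],s['grip_width'])
E
```

```text
top [0.4799 0.0956 1.1566]
side [ 0.0967 -1.0883  0.6255]
wrist [ 0.2995 -0.5534  0.3739]
0.15 [ 0.227  -0.5817  0.2495] [[ 0.3633 -0.9317 -0.0003]
 [-0.9317 -0.3633  0.0017]
 [-0.0017 -0.0003 -1.    ]] [ 0.3206 -0.5552  0.3936] 0.08530651160168831
```

View pics/top0.png

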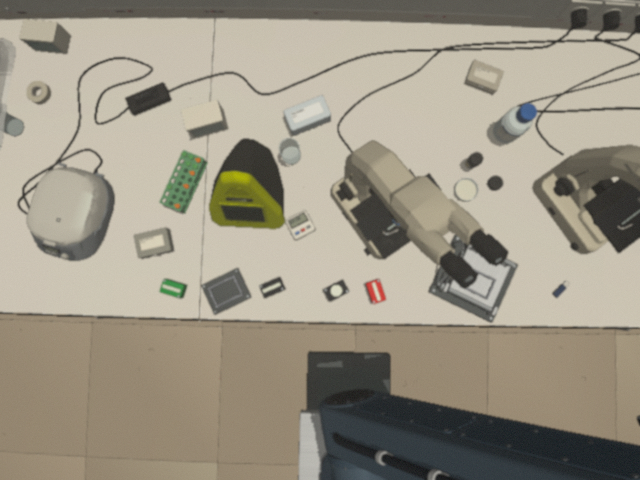

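View pics/side0.png

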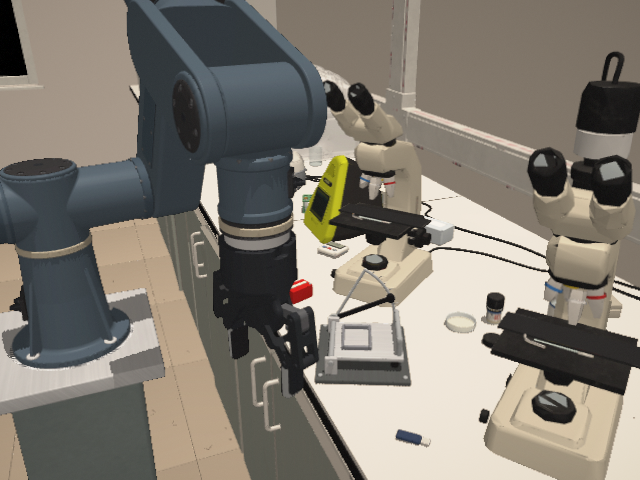

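View pics/wrist0.png

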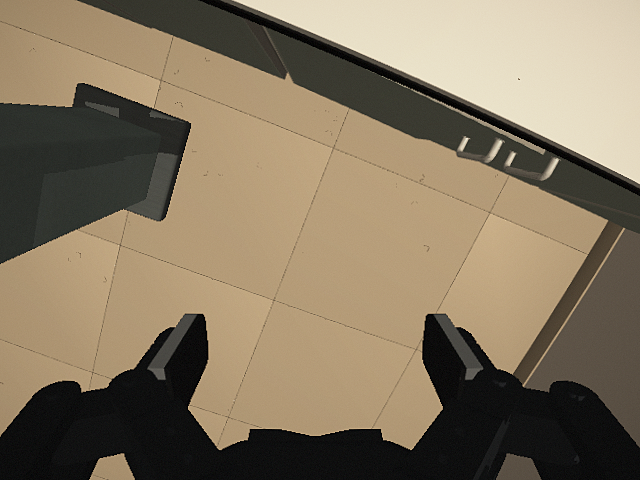

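```bash
python3 - <<'E'
from h import *
im,ci=load('top0')
a=cv2.resize(im[240:330,150:410],None,fx=3,fy=3,interpolation=2); b=cv2.resize(im[210:340,410:590],None,fx=4,fy=4,interpolation=2)
cv2.imwrite('pics/c1.png',a[:,:,::-1]);cv2.imwrite('pics/c2.png',b[:,:,::-1])
im2,c2=load('side0')
cv2.imwrite('pics/c3.png',cv2.resize(im2[250:400,290:430],None,fx=4,fy=4,interpolation=2)[:,:,::-1])
for p,z in(((335,290),.032),((272,287),.032),((226,290),.012),((475,280),.038),((320,318),0),((272,400),0),((372,400),0)):print(p,onz(ci,[p],z))
E
```

```text
(335, 290) [[0.455  0.0788 0.032 ]]
(272, 287) [[0.4586 0.2338 0.032 ]]
(226, 290) [[0.4478 0.3515 0.012 ]]
(475, 280) [[ 0.487  -0.2655  0.038 ]]
(320, 318) [[0.3833 0.1144 0.    ]]
(272, 400) [[0.1775 0.2289 0.    ]]
(372, 400) [[ 0.1833 -0.02    0.    ]]
```

View pics/c1.png

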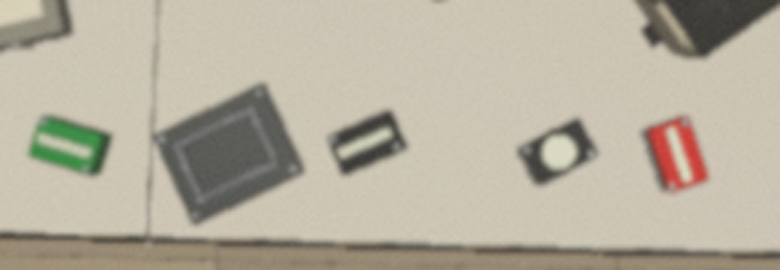

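View pics/c2.png

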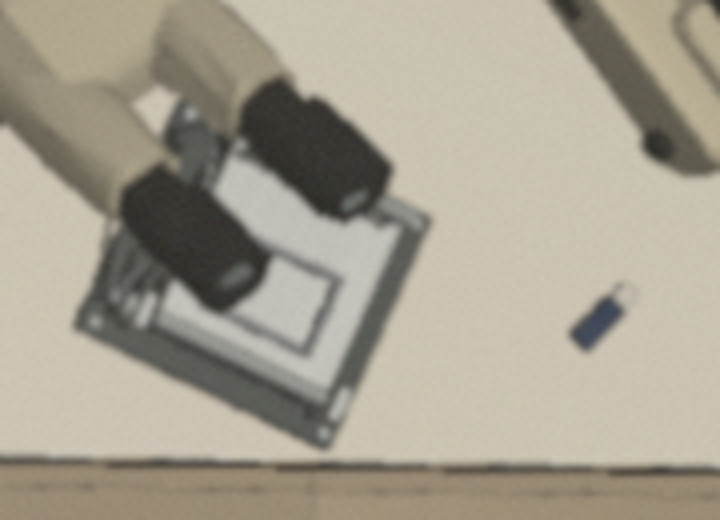

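View pics/c3.png

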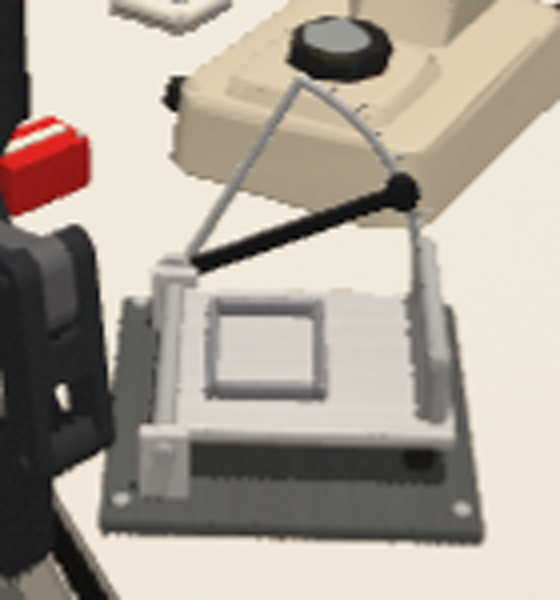

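Request:
play_rows(series=[[[25,40,10,0.107],[25,40,10,0.107],[25,40,10,0.107],[25,40,0,0.107],[25,40,0,0.107]]], gripper=100)

```text
clock: 0.65
tcp_pos: [0.3512, -0.3812, 0.2779]
ee_rot: [[0.793, -0.609, -0.001], [-0.609, -0.793, -0.0], [-0.0, 0.001, -1.0]]
ft_force: [0.4, -0.6, 0.8]
grip_width: 0.0853
```

Request:
play_rows(series=[[[25,40,0,0.107],[25,40,0,0.107],[0,0,0,0],[0,0,0,0],[0,0,0,0]]])

```text
clock: 1.15
tcp_pos: [0.4042, -0.2915, 0.2776]
ee_rot: [[0.912, -0.411, -0.001], [-0.411, -0.912, 0.002], [-0.002, -0.002, -1.0]]
ft_force: [-0.5, 0.5, 0.2]
grip_width: 0.0852
```

```bash
python3 - <<'E'
from h import *
s=arm.sense();print(s['clock'],s['tcp_pos'],s['ee_rot'][0] if 0 else s['ee_rot'],s['joint_pos'])
snap('wrist','w1.png');snap('side','s1.png')
E
```

```text
1.15 [ 0.4042 -0.2915  0.2776] [[ 0.9119 -0.4105 -0.0012]
 [-0.4105 -0.9119  0.0023]
 [-0.0021 -0.0016 -1.    ]] [-48.6911  18.4943  97.9312   0.0377  63.7203 -24.4715]
```

View pics/w1.png

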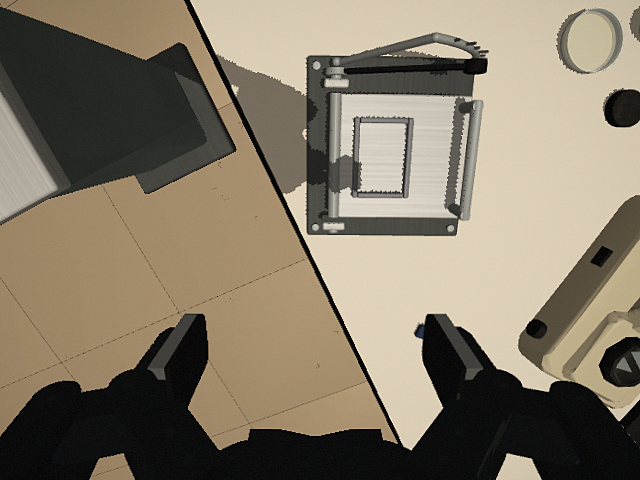

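```bash
python3 - <<'E'
from h import *
im,ci=load('w1');print(ci['dist'],ci['R'])
cv2.imwrite('pics/c4.png',cv2.resize(im[40:250,295:500],None,fx=3.8,fy=2.8*1,interpolation=2)[:,:,::-1]) if 0 else cv2.imwrite('pics/c4.png',cv2.resize(im[30:250,295:495],None,fx=2.7,fy=2.7,interpolation=2)[:,:,::-1])
P=[(354,118),(412,118),(409,196),(353,196)]
X=onz(ci,P,.046);print(X,X.mean(0))
for a,b in((0,1),(1,2),(3,2),(0,3)):
    d=X[b]-X[a];print(np.linalg.norm(d),np.degrees(np.arctan2(d[1],d[0])))
H=onz(ci,[(477,101),(467,218)],.068);print(H,H.mean(0),np.degrees(np.arctan2(*(H[0]-H[1])[1::-1])))
B=onz(ci,[(307,57),(474,58),(457,235),(307,235)],.0);print(B)
E
```

```text
[-0.0648  0.      0.      0.      0.    ] [[ 0.9119 -0.4105 -0.0012]
 [-0.3909 -0.8691  0.3031]
 [-0.1254 -0.276  -0.9529]]
[[ 0.4714 -0.2277  0.046 ]
 [ 0.5197 -0.249   0.046 ]
 [ 0.4923 -0.3152  0.046 ]
 [ 0.4431 -0.2932  0.046 ]] [ 0.4817 -0.2713  0.046 ]
0.052775469368948946 -23.782963264834848
0.07164032206753203 -112.51170625548339
0.05386001807624889 -24.047608866834793
0.07137570323317752 -113.37723855555411
[[ 0.5707 -0.2563  0.068 ]
 [ 0.5312 -0.3505  0.068 ]] [ 0.5509 -0.3034  0.068 ] 67.27220197863922
[[ 0.4562 -0.1563  0.    ]
 [ 0.6081 -0.2234  0.    ]
 [ 0.5342 -0.3911  0.    ]
 [ 0.3805 -0.3221  0.    ]]
```

View pics/c4.png

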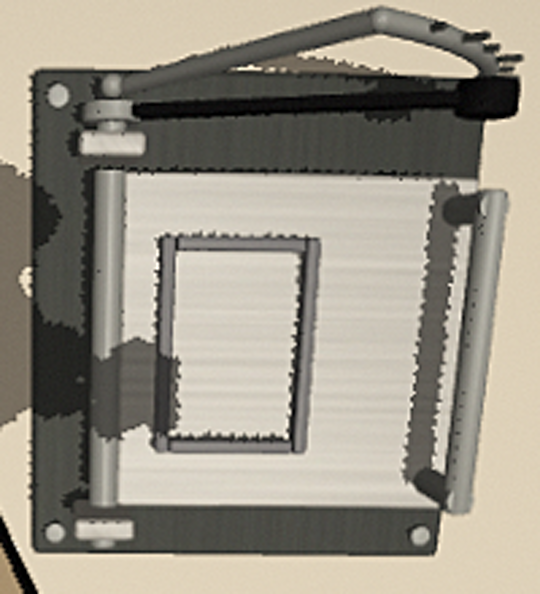

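View pics/s1.png

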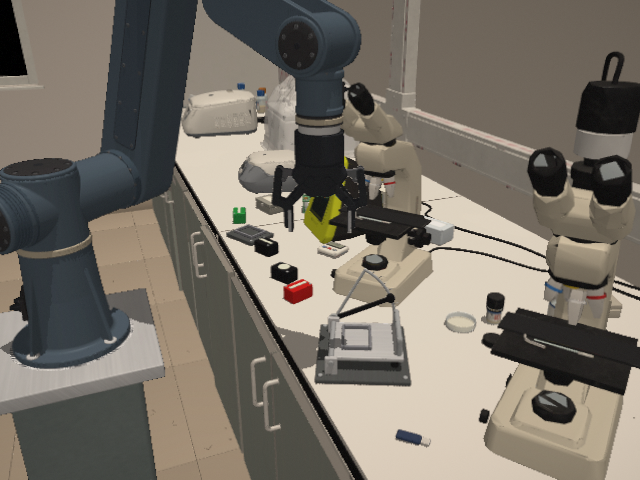

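```bash
python3 - <<'E'
from h import *
im,ci=load('w1');i2,c2=load('s1')
def ang(d):return np.degrees(np.arctan2(d[1],d[0]))
P=np.array([(160,238),(319,238),(306,452),(155,452)])/2.7+[295,30]
X=onz(ci,P,.046);print(X,X.mean(0))
for a,b in((0,1),(1,2),(3,2),(0,3)):
    d=X[b]-X[a];print(np.linalg.norm(d),ang(d))
H=onz(ci,np.array([(495,192),(460,510)])/2.7+[295,30],.068);print('handle',H,H.mean(0),ang(H[0]-H[1]))
# hinge posts
o1,d1=ray(ci,[np.array((488,97))/2.7+[295,30]]);o2,d2=ray(c2,[(390,298)])
d1=d1[0];d2=d2[0];A=np.c_[d1,-d2];s=np.linalg.lstsq(A,o2-o1,rcond=None)[0]
k1=o1+s[0]*d1;k2=o2+s[1]*d2;print('knob',k1,k2)
th=np.radians(-23.8);ex=np.array([np.cos(th),np.sin(th),0]);ey=np.array([-ex[1],ex[0],0])
Hc=H.mean(0);hinge=Hc-.118*ex;hinge[2]=.034;print('hinge',hinge)
n=X.mean(0)-hinge;print('nest local',n@ex,n@ey)
k=(k1+k2)/2-hinge;print('knob local',k@ex,k@ey,k[2],np.arctan2(k[2],k@ex),np.hypot(k[2],k@ex))
print(proj(c2,[hinge+ .076*ey+ .118*(np.cos(a)*ex+[0,0,np.sin(a)]) for a in(.4,.45,.5,.55,.6)]))
print(proj(ci,[hinge+ .076*ey+ .118*(np.cos(a)*ex+[0,0,np.sin(a)]) for a in(.4,.45,.5,.55,.6)]))
# housings from top
it,ct=load('top0')
for nm,pts in(('disc',[(525,155),(583,122),(595,148),(540,183)]),('bar',[(332,145),(388,115),(405,148),(345,172)])):
    Y=onz(ct,np.array(pts)/3+[150,240],.032);print(nm,Y.mean(0),[ (np.linalg.norm(Y[i]-Y[i-1]),ang(Y[i]-Y[i-1])) for i in range(4)])
print('disc tag',onz(ct,[np.array((559,152))/3+[150,240]],.032),'bar tag',onz(ct,[np.array((365,142))/3+[150,240]],.032))
Y=onz(ct,np.array([(178,153),(257,107),(277,155),(200,203)])/3+[150,240],.02);print('nestb',Y.mean(0),[ (np.linalg.norm(Y[i]-Y[i-1]),ang(Y[i]-Y[i-1])) for i in range(4)])
E
```

```text
[[ 0.4716 -0.2279  0.046 ]
 [ 0.5207 -0.2495  0.046 ]
 [ 0.4912 -0.3162  0.046 ]
 [ 0.4421 -0.2942  0.046 ]] [ 0.4814 -0.272   0.046 ]
0.05359678274839906 -23.778670060976065
0.0728600344300905 -113.80433934919414
0.053841492088836936 -24.053875372457465
0.0726019419651527 -113.99705995106468
handle [[ 0.5717 -0.2569  0.068 ]
 [ 0.5296 -0.3507  0.068 ]] [ 0.5506 -0.3038  0.068 ] 65.8109373082951
knob [ 0.5716 -0.2289  0.084 ] [ 0.5692 -0.2282  0.083 ]
hinge [ 0.4427 -0.2561  0.034 ]
nest local 0.04182581881945641 0.0011452663872064447
knob local 0.10576675025128408 0.07678507260440764 0.049503452996414954 0.4377572754495113 0.11677841117811874
[[392.1395 299.5825]
 [390.9697 297.0905]
 [389.6533 294.6471]
 [388.1931 292.2591]
 [386.5923 289.9333]]
[[475.6412  68.0044]
 [475.3796  66.9621]
 [474.7071  65.9002]
 [473.6044  64.8218]
 [472.0525  63.7306]]
disc [0.4535 0.074  0.032 ] [(np.float64(0.02587498896243102), np.float64(29.672041063111063)), (np.float64(0.05463780806683159), np.float64(-59.13139978937796)), (np.float64(0.023374492566340367), np.float64(-153.92431870906532)), (np.float64(0.053287419941920995), np.float64(123.64008601031419))]
bar [0.4554 0.2325 0.032 ] [(np.float64(0.02454320362806374), np.float64(27.74649341138746)), (np.float64(0.051935455168941574), np.float64(-60.40282607812854)), (np.float64(0.030438662333968917), np.float64(-150.9096392946243)), (np.float64(0.05279036281714978), np.float64(113.1725074949018))]
disc tag [[0.4534 0.0755 0.032 ]] bar tag [[0.4577 0.2346 0.032 ]]
nestb [0.4443 0.3496 0.02  ] [(np.float64(0.04535834705919014), np.float64(26.296825380893974)), (np.float64(0.07564951563470894), np.float64(-58.29383955646738)), (np.float64(0.04324564479206114), np.float64(-155.108498040955)), (np.float64(0.074826855946747), np.float64(123.4033988613568))]
```

Request:
play_rows(series=[[[-8,45,0,0.05],[-8,45,0,0.05],[-8,45,0,0.05],[-5,45,0,0.05],[0,45,0,0.05]]])

```text
clock: 1.75
tcp_pos: [0.3743, -0.075, 0.2776]
ee_rot: [[0.982, -0.189, 0.004], [-0.189, -0.982, -0.004], [0.005, 0.003, -1.0]]
ft_force: [1.0, -0.3, -0.0]
grip_width: 0.0854
```

Request:
play_rows(series=[[[0,45,0,0.05],[0,45,0,0.08],[0,45,0,0.1],[15,45,0,0.12],[25,40,0,0.12]]])

```text
clock: 2.25
tcp_pos: [0.4131, 0.1472, 0.2785]
ee_rot: [[0.961, 0.277, 0.007], [0.277, -0.961, -0.003], [0.006, 0.004, -1.0]]
ft_force: [2.0, -0.8, 0.2]
grip_width: 0.0856
```

Request:
play_rows(series=[[[20,33,0,0.07],[20,33,0,0.07],[15,20,0,0.05],[0,0,0,0.03],[0,0,0,0]]])

```text
clock: 2.75
tcp_pos: [0.4778, 0.2372, 0.278]
ee_rot: [[0.874, 0.486, 0.014], [0.486, -0.874, 0.0], [0.012, 0.006, -1.0]]
ft_force: [-0.4, -0.7, -0.3]
grip_width: 0.085
```

```bash
python3 - <<'E'
from h import *
s=arm.sense();print(s['clock'],s['tcp_pos'],s['ee_rot'],s['joint_pos'])
snap('wrist','w2.png')
E
```

```text
2.75 [0.4778 0.2372 0.278 ] [[ 0.8741  0.4856  0.0137]
 [ 0.4856 -0.8742  0.0005]
 [ 0.0122  0.0062 -0.9999]] [ 14.4797  20.9563  93.7905  -0.189   64.4884 -14.4946]
```

View pics/w2.png

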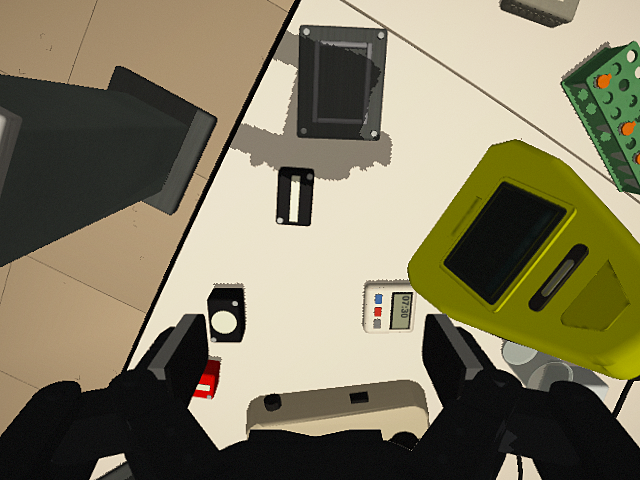

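```bash
python3 - <<'E'
from h import *
im,ci=load('w2')
a=cv2.resize(im[15:235,255:400],None,fx=2.6,fy=2.6,interpolation=2)
b=cv2.resize(im[270:355,195:260],None,fx=5,fy=5,interpolation=2)
a=np.clip(a.astype(int)*2,0,255).astype(np.uint8);b=np.clip(b.astype(int)*2,0,255).astype(np.uint8)
c=np.zeros((max(a.shape[0],b.shape[0]),a.shape[1]+b.shape[1],3),np.uint8);c[:a.shape[0],:a.shape[1]]=a;c[:b.shape[0],a.shape[1]:]=b
print(a.shape,b.shape);cv2.imwrite('pics/c5.png',c[:,:,::-1])
E
```

```text
(572, 377, 3) (425, 325, 3)
```

View pics/c5.png

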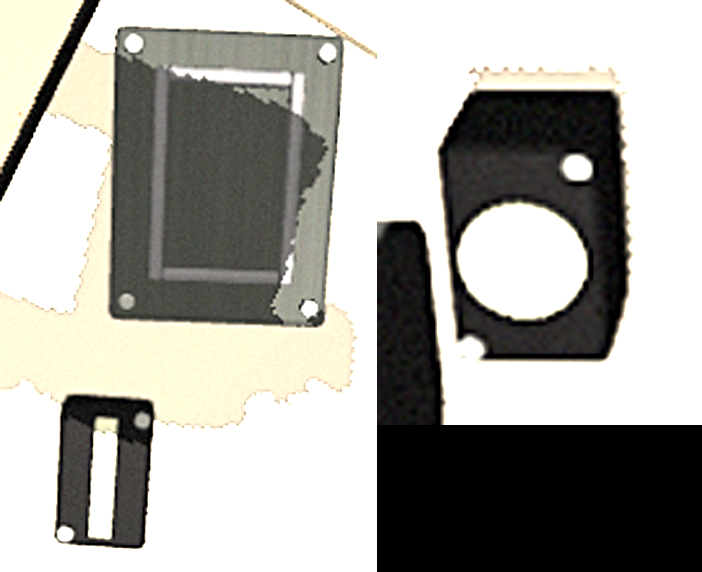

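```bash
python3 - <<'E'
from h import *
im,ci=load('w2')
def ang(d):return np.degrees(np.arctan2(d[1],d[0]))
def A(p):return np.array(p,float)/2.6+[255,15]
def B(p):return (np.array(p,float)-[377,0])/5+[195,270]
for nm,P,z in(('rim',A([(157,66),(305,73),(291,283),(149,277)]),.020),('block',A([(117,27),(343,38),(325,325),(110,318)]),.012),('bar',A([(94,418),(118,418),(113,540),(88,538)]),.032)):
    Y=onz(ci,P,z);print(nm,Y.mean(0),[(round(np.linalg.norm(Y[i]-Y[i-1]),4),round(ang(Y[i]-Y[i-1]),1)) for i in range(4)])
S=onz(ci,A([(142,420),(65,534)]),.032);print('bar screws',S,S.mean(0),ang(S[0]-S[1]),np.linalg.norm(S[0]-S[1]))
S=onz(ci,B([(577,167),(470,347)]),.032);print('disc screws',S,S.mean(0),ang(S[0]-S[1]),np.linalg.norm(S[0]-S[1]))
print('disc',onz(ci,B([(522,261)]),.032))
E
```

```text
rim [0.4466 0.3527 0.02  ] [(np.float64(0.0726), np.float64(116.7)), (np.float64(0.0529), np.float64(27.0)), (np.float64(0.0727), np.float64(-62.9)), (np.float64(0.0534), np.float64(-153.1))]
block [0.447  0.3521 0.012 ] [(np.float64(0.1024), np.float64(117.0)), (np.float64(0.0818), np.float64(27.0)), (np.float64(0.1018), np.float64(-62.1)), (np.float64(0.0834), np.float64(-152.6))]
bar [0.4599 0.2345 0.032 ] [(np.float64(0.0467), np.float64(115.1)), (np.float64(0.009), np.float64(28.9)), (np.float64(0.0475), np.float64(-63.9)), (np.float64(0.0098), np.float64(-155.9))]
bar screws [[0.4619 0.2616 0.032 ]
 [0.457  0.2083 0.032 ]] [0.4594 0.235  0.032 ] 84.68548384011858 0.053506839057882234
disc screws [[0.4568 0.1016 0.032 ]
 [0.4547 0.0485 0.032 ]] [0.4557 0.075  0.032 ] 87.74416934118258 0.053207049863739635
disc [[0.4559 0.0745 0.032 ]]
```

Request:
play_rows(series=[[[-9,-1,-40,-0.03],[-9,-1,-40,-0.03],[0,0,-40,0],[0,0,-30,0],[0,0,0,0]]])

```text
clock: 3.3
tcp_pos: [0.4631, 0.2294, 0.127]
ee_rot: [[0.909, 0.415, 0.024], [0.416, -0.91, 0.001], [0.022, 0.009, -1.0]]
ft_force: [-1.7, -0.7, -0.2]
grip_width: 0.0855
```

```bash
cat > st.py <<'E'
from h import *
s=arm.sense();R=np.array(s['ee_rot']);print(s['clock'],np.array(s['tcp_pos']),'yaw',np.degrees(np.arctan2(R[1,0],R[0,0])),'f',np.array(s['ft_force']),'w',s['grip_width'],'ztilt',R[:,2])
E
python3 st.py
```

```text
3.3 [0.4631 0.2294 0.127 ] yaw 24.559907283894454 f [-1.748  -0.7219 -0.171 ] w 0.08547130070452333 ztilt [ 0.0235  0.0008 -0.9997]
```

Request:
play_rows(series=[[[-3,5,-20,0.016],[0,0,-30,0],[0,0,0,0],[0,0,0,0],[0,0,0,0]]])

```text
clock: 3.8
tcp_pos: [0.4657, 0.232, 0.0823]
ee_rot: [[0.906, 0.422, 0.033], [0.423, -0.906, 0.003], [0.031, 0.011, -0.999]]
ft_force: [0.3, -0.0, 0.6]
grip_width: 0.0853
```

```bash
python3 st.py; python3 -c "
from h import *
snap('wrist','w3.png')"
```

```text
3.8 [0.4657 0.232  0.0823] yaw 25.013605870568842 f [ 0.3106 -0.0395  0.5841] w 0.08530004803559686 ztilt [ 0.033   0.0031 -0.9994]
```

View pics/w3.png

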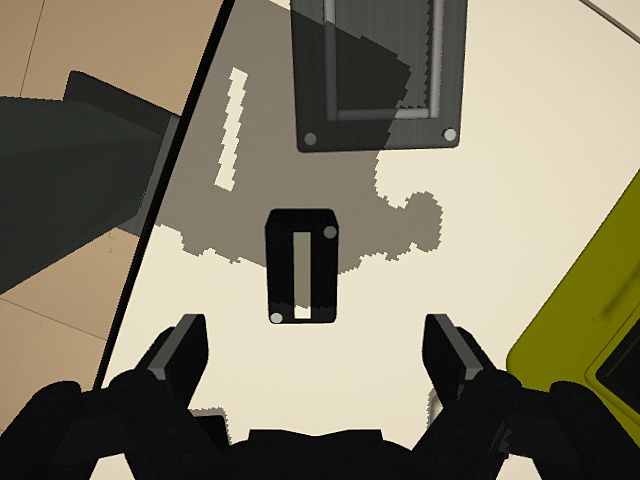

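```bash
python3 - <<'E'
from h import *
im,ci=load('w3')
S=onz(ci,[(330,232),(277,318)],.032);print(S.mean(0),np.linalg.norm(S[0]-S[1]),np.degrees(np.arctan2(*(S[0]-S[1])[1::-1])))
T=onz(ci,[(301.5,233),(302.5,318)],.032);print(T.mean(0),np.degrees(np.arctan2(*(T[0]-T[1])[1::-1])))
R=onz(ci,[(310,139),(450,134)],.012);print('block screws',R)
s=arm.sense();print(s['joint_pos'])
E
```

```text
[0.4594 0.2349 0.032 ] 0.05372309187185214 84.77217204530035
[0.4594 0.2346 0.032 ] 115.00064389005965
block screws [[0.4356 0.2965 0.012 ]
 [0.4988 0.3291 0.012 ]]
[ 14.3333  37.2844 105.8808  -0.5173  34.8802 -10.2593]
```

Request:
play_rows(series=[[[-3,1,-14,0],[-2,1,-13,0],[-2,1,-13,0],[-1,0,-12,0],[-1,0,-3,0]]], gripper=80)

```text
clock: 4.35
tcp_pos: [0.4634, 0.2366, 0.0343]
ee_rot: [[0.905, 0.422, 0.052], [0.422, -0.907, 0.008], [0.051, 0.015, -0.999]]
ft_force: [-0.2, 0.1, 0.6]
grip_width: 0.0683
```

```bash
python3 st.py
```

```text
4.35 [0.4634 0.2366 0.0343] yaw 24.97605561325493 f [-0.2332  0.0589  0.5807] w 0.06832671150899745 ztilt [ 0.0522  0.008  -0.9986]
```

Request:
play_rows(series=[[[-3,-2,-7,0],[-2,-1,0,0],[0,0,0,0],[0,0,0,0],[0,0,0,0]]], gripper=0)

```text
clock: 4.85
tcp_pos: [0.4589, 0.2335, 0.029]
ee_rot: [[0.905, 0.421, 0.055], [0.421, -0.907, 0.009], [0.054, 0.015, -0.998]]
ft_force: [0.5, 0.4, -0.4]
grip_width: 0.035
```

```bash
python3 st.py;python3 -c "
from h import *
print(arm.sense()['joint_pos'])
snap('wrist','w4.png')"
```

```text
4.85 [0.4589 0.2335 0.029 ] yaw 24.952531346966566 f [ 0.4641  0.4165 -0.3765] w 0.034999319049787855 ztilt [ 0.0551  0.0088 -0.9984]
[ 14.6879  42.9217 108.4911  -0.7231  25.4057  -9.5966]
```

View pics/w4.png

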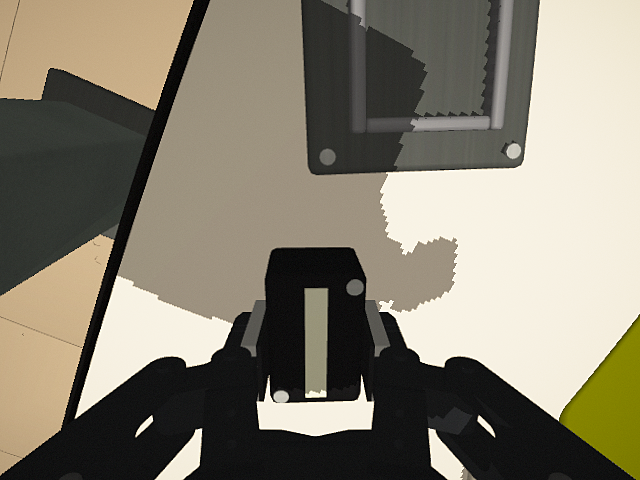

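```bash
python3 - <<'E'
from h import *
im,ci=load('w4')
S=onz(ci,[(355,287),(281,397)],.032);print(S.mean(0),np.linalg.norm(S[0]-S[1]))
print(proj(ci,[[.4594,.2348,.032]]))
E
```

```text
[0.4592 0.2339 0.032 ] 0.05446383644286005
[[317.6235 343.4956]]
```

Request:
play_rows(series=[[[0,0,20,0],[0,0,25,0],[-2,25,5,0.01],[-4,30,0,0.015],[-4,25,0,0.01]]])

```text
clock: 5.4
tcp_pos: [0.4489, 0.3125, 0.0805]
ee_rot: [[0.893, 0.448, 0.052], [0.448, -0.894, 0.01], [0.051, 0.015, -0.999]]
ft_force: [0.9, -0.5, -2.1]
grip_width: 0.0351
```

```bash
python3 st.py
```

```text
5.4 [0.4489 0.3125 0.0805] yaw 26.643861507030987 f [ 0.9495 -0.4675 -2.0559] w 0.03514412470471269 ztilt [ 0.0524  0.0096 -0.9986]
```

Request:
play_rows(series=[[[-2,22,0,0.004],[-1,15,0,0.002],[0,2,-5,0],[0,0,-5,0],[0,0,0,0]]])

```text
clock: 5.9
tcp_pos: [0.4446, 0.3545, 0.0696]
ee_rot: [[0.888, 0.457, 0.052], [0.457, -0.889, 0.01], [0.051, 0.015, -0.999]]
ft_force: [-0.6, -0.8, -0.5]
grip_width: 0.035
```

```bash
python3 st.py;python3 -c "
from h import *
snap('wrist','w5.png')"
```

```text
5.9 [0.4446 0.3545 0.0696] yaw 27.233891985170125 f [-0.6408 -0.7808 -0.4743] w 0.03497631075550633 ztilt [ 0.0522  0.0097 -0.9986]
```

View pics/w5.png

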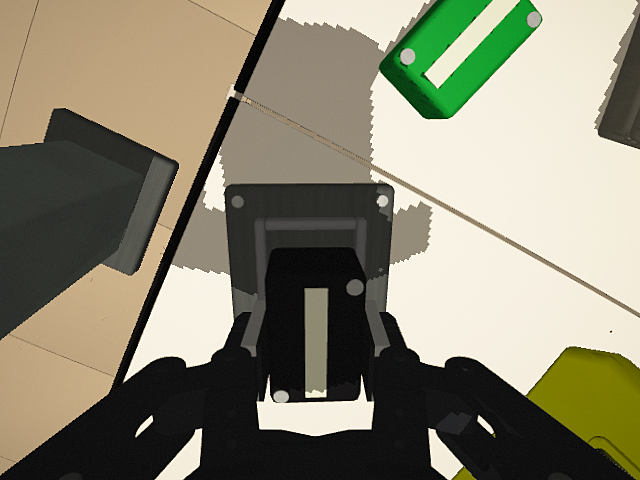

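```bash
python3 - <<'E'
from h import *
im,ci=load('w5')
r=onz(ci,[(254,219),(368,219)],.02);print(r,np.linalg.norm(r[1]-r[0]),np.degrees(np.arctan2(*(r[1]-r[0])[1::-1])))
b=onz(ci,[(226,184),(393,184)],.012);print(b,np.linalg.norm(b[1]-b[0]))
u=np.array([np.cos(np.radians(117)),np.sin(np.radians(117)),0])
print('nest from rim',r.mean(0)-.037*u,'from block',b.mean(0)-.052*u)
S=onz(ci,[(355,287),(281,397)],.0726);print('housing top',S.mean(0))
E
```

```text
[[0.4052 0.3742 0.02  ]
 [0.4538 0.3983 0.02  ]] 0.05421028565812084 26.47666445094419
[[0.3862 0.3817 0.012 ]
 [0.4584 0.4181 0.012 ]] 0.08082817904836591
nest from rim [0.4463 0.3533 0.02  ] from block [0.4459 0.3536 0.012 ]
housing top [0.4449 0.355  0.0726]
```

Request:
play_rows(series=[[[1,-2,-8,0],[0,-1,-8,0],[0,0,-6,0],[0,0,-3,0],[0,0,0,0]]])

```text
clock: 6.45
tcp_pos: [0.446, 0.3481, 0.0417]
ee_rot: [[0.89, 0.453, 0.05], [0.453, -0.891, 0.008], [0.048, 0.016, -0.999]]
ft_force: [-0.3, 0.3, -1.7]
grip_width: 0.0348
```

```bash
python3 st.py
```

```text
6.45 [0.446  0.3481 0.0417] yaw 26.978105213266534 f [-0.3147  0.3108 -1.6552] w 0.03476087677279106 ztilt [ 0.0498  0.0079 -0.9987]
```

Request:
play_rows(series=[[[0,3,0,0],[0,1,0,0],[0,0,-1,0],[0,0,0,0],[0,0,0,0]]])

```text
clock: 6.95
tcp_pos: [0.4464, 0.3531, 0.0412]
ee_rot: [[0.89, 0.453, 0.051], [0.454, -0.891, 0.009], [0.05, 0.015, -0.999]]
ft_force: [0.5, -0.4, -1.2]
grip_width: 0.035
```

Request:
play_rows(series=[[[0,0,0,0],[0,0,0,0],[0,0,0,0],[0,0,8,0],[0,0,30,0]]], gripper=68)

```text
clock: 7.45
tcp_pos: [0.4445, 0.3519, 0.0778]
ee_rot: [[0.89, 0.453, 0.045], [0.454, -0.891, 0.006], [0.043, 0.016, -0.999]]
ft_force: [0.4, -0.2, -0.8]
grip_width: 0.0584
```

```bash
python3 st.py;python3 -c "
from h import *
snap('wrist','w6.png')"
```

```text
7.45 [0.4445 0.3519 0.0778] yaw 26.999220548659494 f [ 0.3552 -0.1964 -0.7937] w 0.05838785145072548 ztilt [ 0.0453  0.0056 -0.999 ]
```

View pics/w6.png

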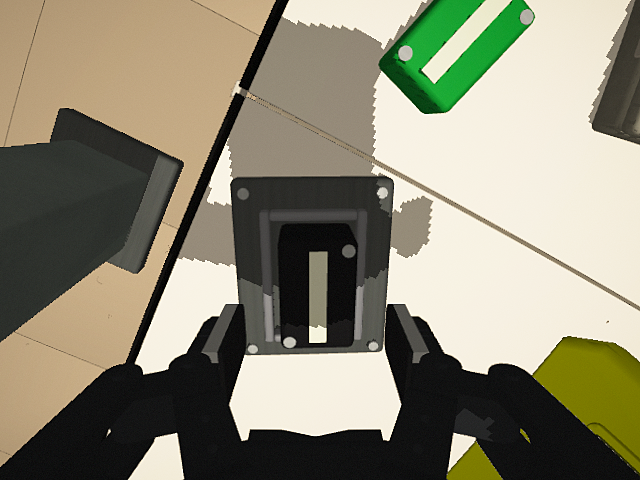

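```bash
python3 - <<'E'
from h import *
im,ci=load('w6')
S=onz(ci,[(349,251),(290,343)],.044);print(S.mean(0),np.linalg.norm(S[0]-S[1]),np.degrees(np.arctan2(*(S[0]-S[1])[1::-1])))
B=onz(ci,[(243,194),(383,192),(373,346),(253,350)],.012);print(B.mean(0))
E
```

```text
[0.447  0.3541 0.044 ] 0.054243338078844 86.80621412498432
[0.4472 0.3516 0.012 ]
```

Request:
play_rows(series=[[[0,-20,30,0],[2,-45,20,0],[2,-45,0,0.01],[2,-45,0,0.01],[2,-45,0,0]]], gripper=100)

```text
clock: 8.0
tcp_pos: [0.4594, 0.1544, 0.1409]
ee_rot: [[0.873, 0.482, 0.071], [0.482, -0.876, 0.017], [0.071, 0.019, -0.997]]
ft_force: [0.6, -0.8, 0.1]
grip_width: 0.0855
```

Request:
play_rows(series=[[[1,-35,0,0],[0,-25,-5,0],[0,-10,-15,0],[0,0,-15,0],[0,0,0,0]]])

```text
clock: 8.5
tcp_pos: [0.4634, 0.0752, 0.1097]
ee_rot: [[0.877, 0.473, 0.082], [0.474, -0.881, 0.015], [0.08, 0.026, -0.996]]
ft_force: [-0.3, -0.4, 0.4]
grip_width: 0.0854
```

```bash
python3 st.py;python3 -c "
from h import *
snap('wrist','w7.png')"
```

```text
8.5 [0.4634 0.0752 0.1097] yaw 28.379179525787546 f [-0.3452 -0.424   0.3615] w 0.08539082409610466 ztilt [ 0.0825  0.0149 -0.9965]
```

View pics/w7.png

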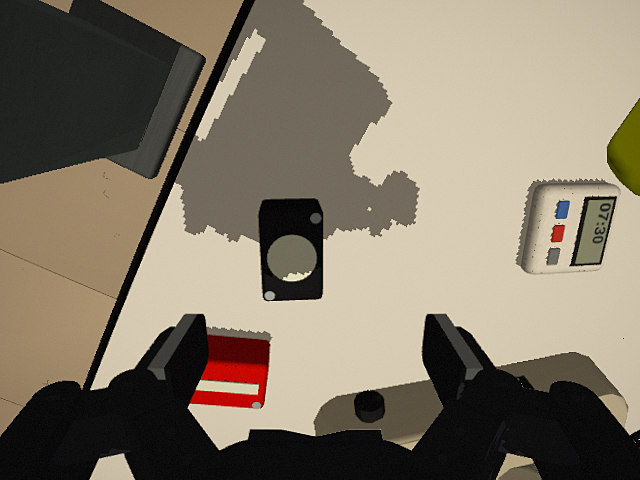

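Request:
play_rows(series=[[[0,0,30,0],[0,0,30,0],[0,0,30,0],[0,0,30,0],[0,0,0,0]]])

```text
clock: 9.05
tcp_pos: [0.4637, 0.0773, 0.2383]
ee_rot: [[0.875, 0.477, 0.087], [0.478, -0.878, 0.015], [0.083, 0.028, -0.996]]
ft_force: [1.2, 0.0, -0.7]
grip_width: 0.0854
```

```bash
python3 st.py; python3 - <<'E'
from h import *
im,ci=load('w7')
S=onz(ci,[(316,217),(269,296)],.032);print(S.mean(0),np.linalg.norm(S[0]-S[1]),np.degrees(np.arctan2(*(S[0]-S[1])[1::-1])))
print(onz(ci,[(292,258)],.032))
E
```

```text
9.05 [0.4637 0.0773 0.2383] yaw 28.639441427504988 f [ 1.2122  0.0311 -0.6793] w 0.08541167444100412 ztilt [ 0.0868  0.0149 -0.9961]
[0.4554 0.0757 0.032 ] 0.05480202620136081 88.05527690899781
[[0.4556 0.0757 0.032 ]]
```

Request:
play_rows(series=[[[-20,0,0,0],[-20,0,0,0],[-20,0,0,0],[0,0,0,0],[0,0,0,0]]])

```text
clock: 9.55
tcp_pos: [0.4025, 0.0794, 0.2415]
ee_rot: [[0.872, 0.481, 0.095], [0.482, -0.876, 0.015], [0.09, 0.033, -0.995]]
ft_force: [-0.6, -0.2, 0.2]
grip_width: 0.0853
```

```bash
python3 st.py; python3 -c "
from h import *
print(arm.sense()['joint_pos'])"
```

```text
9.55 [0.4025 0.0794 0.2415] yaw 28.931324295075928 f [-0.6418 -0.1694  0.155 ] w 0.08528813421291409 ztilt [ 0.0951  0.0145 -0.9954]
[ -5.4921  12.536  115.2759   1.8524  46.8471 -35.5411]
```

Request:
play_rows(series=[[[20,0,0,0],[20,0,0,0],[20,0,0,0],[0,0,0,0],[0,0,0,0]]])

```text
clock: 10.05
tcp_pos: [0.468, 0.08, 0.2413]
ee_rot: [[0.871, 0.482, 0.098], [0.483, -0.875, 0.015], [0.092, 0.034, -0.995]]
ft_force: [0.0, -0.3, -0.4]
grip_width: 0.0854
```

```bash
python3 st.py; python3 -c "
from h import *
print(arm.sense()['joint_pos'])"
```

```text
10.05 [0.468  0.08   0.2413] yaw 29.018074770159217 f [ 0.0401 -0.292  -0.4233] w 0.08536508498869974 ztilt [ 0.0976  0.0145 -0.9951]
[ -4.5896  17.5152 107.2891   1.6757  49.6928 -34.5385]
```

Request:
play_rows(series=[[[-4,-2,-20,-0.008],[-4,-2,-20,-0.008],[-4,-1,-20,0],[-2,0,-20,0],[0,0,-20,0]]], gripper=68)

```text
clock: 10.55
tcp_pos: [0.4524, 0.0753, 0.141]
ee_rot: [[0.878, 0.468, 0.103], [0.469, -0.883, 0.012], [0.097, 0.038, -0.995]]
ft_force: [-0.3, 0.3, -0.4]
grip_width: 0.0578
```

```bash
python3 st.py
```

```text
10.55 [0.4524 0.0753 0.141 ] yaw 28.146022242470302 f [-0.34    0.2551 -0.4051] w 0.057832386947951786 ztilt [ 0.1033  0.0124 -0.9946]
```

Request:
play_rows(series=[[[0,0,-22,0],[0,0,-22,0],[0,0,-22,0],[0,0,-22,0],[0,0,-10,0]]])

```text
clock: 11.05
tcp_pos: [0.4479, 0.0758, 0.0394]
ee_rot: [[0.878, 0.469, 0.099], [0.47, -0.883, 0.013], [0.093, 0.035, -0.995]]
ft_force: [-0.5, -0.6, -1.3]
grip_width: 0.0579
```

```bash
python3 st.py;python3 -c "
from h import *
snap('wrist','w8.png')"
```

```text
11.05 [0.4479 0.0758 0.0394] yaw 28.16452707506152 f [-0.4537 -0.6342 -1.3346] w 0.05792370241705749 ztilt [ 0.0989  0.0127 -0.995 ]
```

View pics/w8.png

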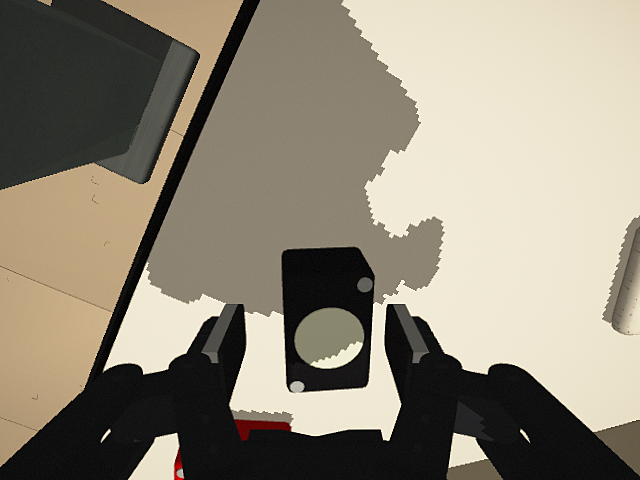

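Request:
play_rows(series=[[[3,0,-5,0],[3,0,-3,0],[1,0,0,0],[0,0,0,0],[0,0,0,0]]])

```text
clock: 11.6
tcp_pos: [0.4564, 0.0759, 0.0325]
ee_rot: [[0.877, 0.469, 0.102], [0.47, -0.882, 0.013], [0.096, 0.037, -0.995]]
ft_force: [-1.7, -0.3, 0.6]
grip_width: 0.0579
```

Request:
play_rows(series=[[[0,0,0,0],[0,0,0,0],[0,0,0,0],[0,0,0,0],[0,0,0,0]]], gripper=0)

```text
clock: 12.1
tcp_pos: [0.4564, 0.0759, 0.0342]
ee_rot: [[0.877, 0.469, 0.103], [0.47, -0.882, 0.013], [0.097, 0.038, -0.995]]
ft_force: [-0.0, -1.6, -0.4]
grip_width: 0.035
```

```bash
python3 st.py;python3 -c "
from h import *
snap('wrist','w9.png')"
```

```text
12.1 [0.4564 0.0759 0.0342] yaw 28.206994162158473 f [-0.0408 -1.5808 -0.4414] w 0.03500799796089197 ztilt [ 0.1034  0.0125 -0.9946]
```

View pics/w9.png

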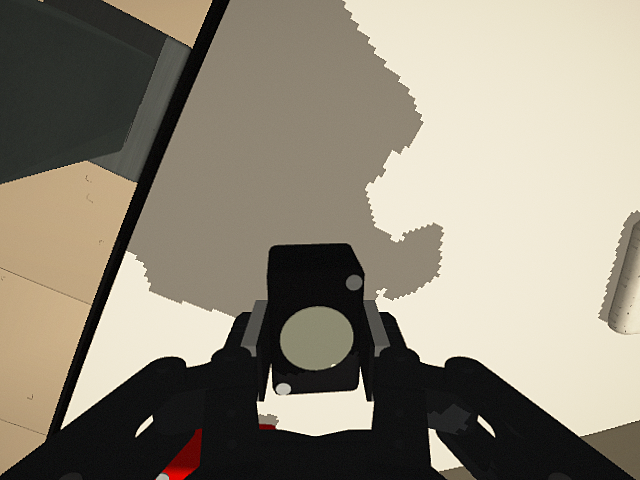

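Request:
play_rows(series=[[[-5,0,30,0],[-15,-10,35,0],[-20,-25,35,-0.05],[-20,-30,25,-0.07],[-15,-35,20,-0.07]]])

```text
clock: 12.65
tcp_pos: [0.379, -0.0237, 0.1793]
ee_rot: [[0.95, 0.296, 0.097], [0.298, -0.955, -0.005], [0.091, 0.034, -0.995]]
ft_force: [0.4, -0.4, -0.8]
grip_width: 0.0352
```

Request:
play_rows(series=[[[-5,-40,0,-0.07],[0,-40,0,-0.07],[0,-40,0,-0.07],[10,-40,0,-0.07],[15,-30,0,-0.07]]])

```text
clock: 13.15
tcp_pos: [0.3935, -0.2193, 0.1823]
ee_rot: [[0.994, -0.066, 0.09], [-0.063, -0.997, -0.041], [0.093, 0.035, -0.995]]
ft_force: [0.6, 1.0, -0.8]
grip_width: 0.0351
```

```bash
python3 st.py
```

```text
13.15 [ 0.3935 -0.2193  0.1823] yaw -3.6051382693213747 f [ 0.6363  1.049  -0.7537] w 0.03507806587043897 ztilt [ 0.0902 -0.0408 -0.9951]
```

Request:
play_rows(series=[[[22,-13,-5,-0.07],[22,-13,-5,-0.07],[22,-13,-5,-0.07],[15,-9,-5,-0.07],[4,-3,0,-0.07]]])

```text
clock: 13.65
tcp_pos: [0.4816, -0.278, 0.1604]
ee_rot: [[0.902, -0.425, 0.07], [-0.421, -0.904, -0.073], [0.094, 0.036, -0.995]]
ft_force: [-0.3, 0.7, -1.2]
grip_width: 0.035
```

```bash
python3 st.py;python3 -c "
from h import *
snap('wrist','w10.png');snap('side','s10.png')"
```

```text
13.65 [ 0.4816 -0.278   0.1604] yaw -24.98695066977728 f [-0.2947  0.6512 -1.1765] w 0.03503031723383473 ztilt [ 0.0699 -0.0728 -0.9949]
```

View pics/w10.png

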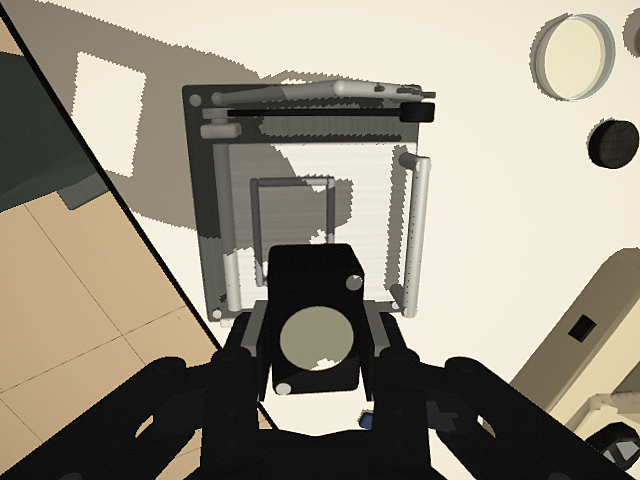

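View pics/s10.png

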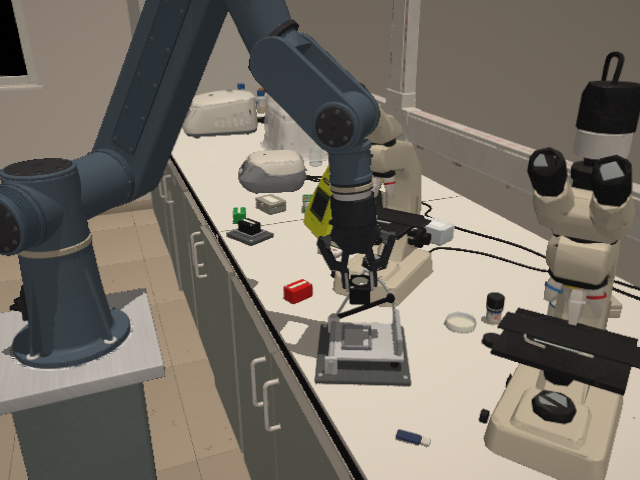

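```bash
cat > hand.py <<'E'
from h import *
im,ci=load('w10')
s=arm.sense();R=np.array(s['ee_rot']);p=np.array(s['tcp_pos'])
o,d=ray(ci,[(317,338)]);d=d[0]
k=((p-o)@R[:,2]+.002)/(d@R[:,2]);t=R.T@(o+k*d-p);print('top in tool',t)
c=p+R@[t[0],t[1],.018];b=p+R@[t[0],t[1],.034];print('centre',c,'bottom',b)
P=[(251,178),(336,177)]
X=onz(ci,P,.046);print(X,np.linalg.norm(X[1]-X[0]),np.degrees(np.arctan2(*(X[1]-X[0])[1::-1])))
th=np.radians(-23.8);ey=np.array([-np.sin(th),np.cos(th),0]);print('nest',X.mean(0)-.037*ey)
H=onz(ci,[(422,160),(409,313)],.068);print('handle',H,H.mean(0),np.linalg.norm(H[0]-H[1]))
E
python3 hand.py
```

```text
top in tool [ 0.0017 -0.0001  0.002 ]
centre [ 0.4838 -0.2792  0.143 ] bottom [ 0.485  -0.2804  0.127 ]
[[ 0.4738 -0.2266  0.046 ]
 [ 0.5219 -0.2493  0.046 ]] 0.053269216455150634 -25.29765861281573
nest [ 0.4829 -0.2718  0.046 ]
handle [[ 0.57   -0.2574  0.068 ]
 [ 0.5282 -0.3494  0.068 ]] [ 0.5491 -0.3034  0.068 ] 0.10101664169997553
```

Request:
play_rows(series=[[[-1,4,-18,0.008],[-1,4,-18,0.008],[0,0,-18,0],[0,0,-8,0],[0,0,0,0]]])

```text
clock: 14.25
tcp_pos: [0.4759, -0.2666, 0.0971]
ee_rot: [[0.914, -0.399, 0.069], [-0.395, -0.916, -0.068], [0.09, 0.035, -0.995]]
ft_force: [-0.3, 0.5, 0.2]
grip_width: 0.035
```

```bash
python3 st.py;python3 -c "
from h import *
snap('wrist','w11.png');snap('side','s11.png')"; sed -i "s/load('w10')/load('w11')/" hand.py; python3 hand.py | head -2
```

```text
14.25 [ 0.4759 -0.2666  0.0971] yaw -23.373642199703657 f [-0.3124  0.5402  0.1591] w 0.03503959228294411 ztilt [ 0.0687 -0.0684 -0.9953]
top in tool [-0.0002 -0.0012  0.002 ]
centre [ 0.4783 -0.2673  0.0802] bottom [ 0.4794 -0.2684  0.0643]
```

View pics/w11.png

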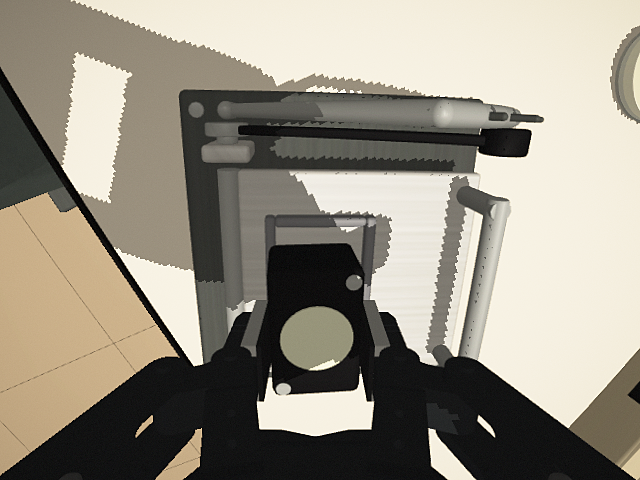

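```bash
python3 - <<'E'
from h import *
im,ci=load('w11')
X=onz(ci,[(266,215),(376,214)],.046);print(X,np.linalg.norm(X[1]-X[0]),np.degrees(np.arctan2(*(X[1]-X[0])[1::-1])))
th=np.radians(-23.8);ey=np.array([-np.sin(th),np.cos(th),0]);print('nest',X.mean(0)-.037*ey)
# housing lower front edge corner bottom: visible front-top edge
s=arm.sense();R=np.array(s['ee_rot']);p=np.array(s['tcp_pos']);print(p)
Rc=np.array(ci['R']);print('cam in tool',R.T@(-Rc.T@np.array(ci['t']).ravel()-p))
for f in('w9','w4','w1'):
  pass
E
```

```text
[[ 0.4735 -0.2259  0.046 ]
 [ 0.5216 -0.2476  0.046 ]] 0.05276019457806298 -24.221584802073515
nest [ 0.4826 -0.2706  0.046 ]
[ 0.4767 -0.2672  0.0982]
cam in tool [-0.0009 -0.0783 -0.1236]
```

Request:
play_rows(series=[[[1,-1,-7,0],[1,-1,-6,0],[0,0,-5,0],[0,0,-2,0],[0,0,0,0]]])

```text
clock: 14.85
tcp_pos: [0.4803, -0.2708, 0.079]
ee_rot: [[0.914, -0.399, 0.075], [-0.394, -0.916, -0.074], [0.098, 0.038, -0.994]]
ft_force: [0.0, -0.4, -1.0]
grip_width: 0.0352
```

```bash
python3 st.py
```

```text
14.85 [ 0.4803 -0.2708  0.079 ] yaw -23.350574758568452 f [ 0.002  -0.4195 -1.0342] w 0.03518573091605201 ztilt [ 0.0748 -0.0737 -0.9945]
```

Request:
play_rows(series=[[[-1,1,-4,0],[0,0,-2,0],[0,0,0,0],[0,0,0,0],[0,0,0,0]]])

```text
clock: 15.35
tcp_pos: [0.4793, -0.2697, 0.0725]
ee_rot: [[0.914, -0.399, 0.075], [-0.394, -0.916, -0.074], [0.098, 0.038, -0.994]]
ft_force: [-0.6, -0.5, -1.2]
grip_width: 0.035
```

```bash
python3 st.py;python3 -c "
from h import *
snap('wrist','w12.png')"
```

```text
15.35 [ 0.4793 -0.2697  0.0725] yaw -23.341339484152158 f [-0.6082 -0.4584 -1.1728] w 0.03503701482122159 ztilt [ 0.0749 -0.0738 -0.9945]
```

View pics/w12.png

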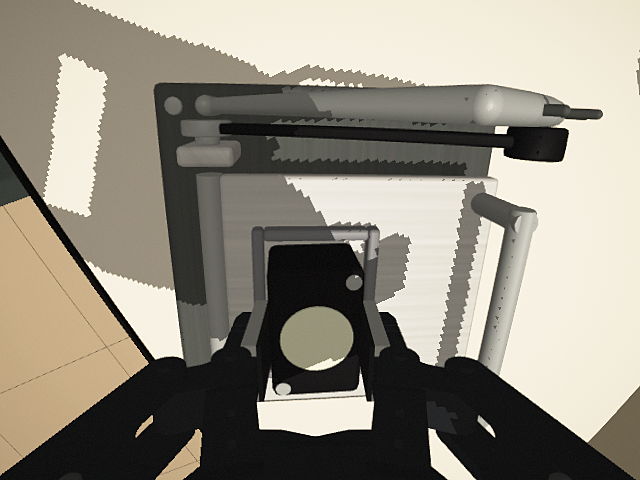

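Request:
play_rows(series=[[[0,0,-1,0],[0,0,0,0],[0,0,0,0],[0,0,10,0],[0,0,30,0]]], gripper=65)

```text
clock: 15.9
tcp_pos: [0.4777, -0.2685, 0.1102]
ee_rot: [[0.914, -0.399, 0.07], [-0.395, -0.916, -0.069], [0.092, 0.036, -0.995]]
ft_force: [-0.8, 0.2, 0.1]
grip_width: 0.0556
```

Request:
play_rows(series=[[[0,0,20,0],[0,0,10,0],[0,0,0,0],[0,0,0,0],[0,0,0,0]]])

```text
clock: 16.4
tcp_pos: [0.4792, -0.2696, 0.1459]
ee_rot: [[0.914, -0.399, 0.076], [-0.394, -0.916, -0.075], [0.099, 0.038, -0.994]]
ft_force: [0.5, 0.4, 0.3]
grip_width: 0.0557
```

```bash
python3 st.py;python3 -c "
from h import *
snap('wrist','w13.png');snap('side','s13.png')"
```

```text
16.4 [ 0.4792 -0.2696  0.1459] yaw -23.34338785844706 f [0.5398 0.3659 0.2507] w 0.05568594298674173 ztilt [ 0.076  -0.0746 -0.9943]
```

View pics/w13.png

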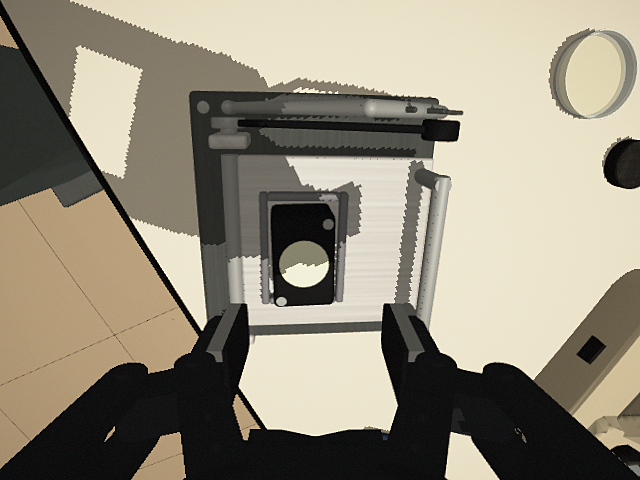

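```bash
python3 - <<'E'
from h import *
im,ci=load('w13')
ang=lambda d:np.degrees(np.arctan2(d[1],d[0]))
S=onz(ci,[(328,224),(281,301)],.070);print('screws',S.mean(0),np.linalg.norm(S[0]-S[1]),ang(S[0]-S[1]))
print('disc',onz(ci,[(303.5,264)],.070))
X=onz(ci,[(260,192),(348,191)],.046);print(np.linalg.norm(X[1]-X[0]),ang(X[1]-X[0]))
th=np.radians(-23.8);ex=np.array([np.cos(th),np.sin(th),0]);ey=np.array([-ex[1],ex[0],0]);print('nest',X.mean(0)-.037*ey)
H=onz(ci,[(442,183)],.068);print('handle top',H, H-.047*ey)
s13,c2=load('s13')
cv2.imwrite('pics/c6.png',cv2.resize(s13[230:400,290:430],None,fx=4,fy=3.5,interpolation=2)[:,:,::-1])
cv2.imwrite('pics/c7.png',cv2.resize(im[80:345,180:480],None,fx=2.2,fy=2.2,interpolation=2)[:,:,::-1])
E
```

```text
screws [ 0.4806 -0.2698  0.07  ] 0.053669795926334765 36.16128903681097
disc [[ 0.4804 -0.2699  0.07  ]]
0.05263282051642437 -23.897846776411367
nest [ 0.4825 -0.2711  0.046 ]
handle top [[ 0.5696 -0.2597  0.068 ]] [[ 0.5507 -0.3028  0.068 ]]
```

View pics/c6.png

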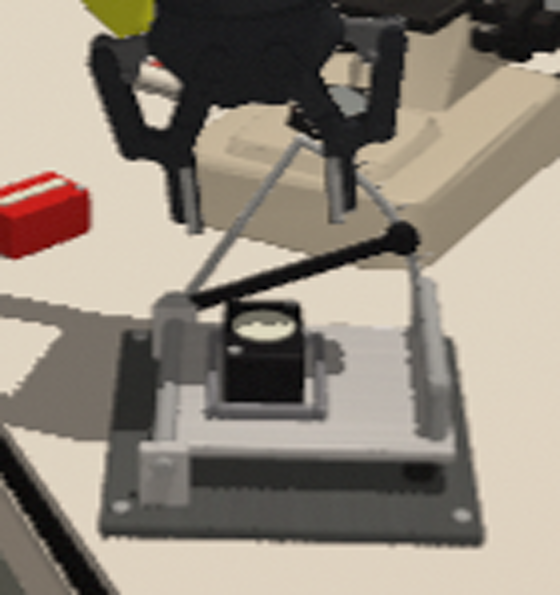

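View pics/c7.png

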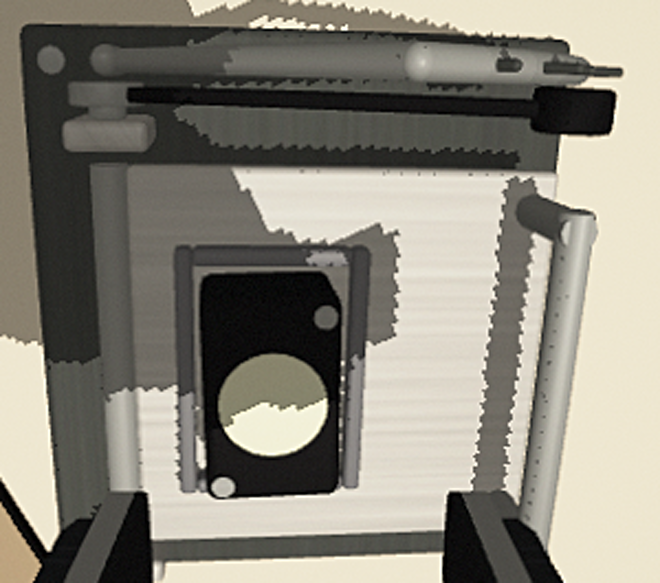

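Request:
play_rows(series=[[[20,-12,0,-0.004],[20,-12,0,-0.004],[16,-10,0,0],[8,-5,-5,0],[2,-1,-5,0]]], gripper=52)

```text
clock: 17.0
tcp_pos: [0.5442, -0.3085, 0.1307]
ee_rot: [[0.911, -0.407, 0.067], [-0.403, -0.913, -0.068], [0.089, 0.035, -0.995]]
ft_force: [-1.0, -0.9, -0.2]
grip_width: 0.0445
```

```bash
python3 st.py;python3 -c "
from h import *
snap('wrist','w14.png')"
```

```text
17.0 [ 0.5442 -0.3085  0.1307] yaw -23.853174513316194 f [-0.9874 -0.9454 -0.2237] w 0.044523921333354505 ztilt [ 0.0667 -0.068  -0.9954]
```

View pics/w14.png

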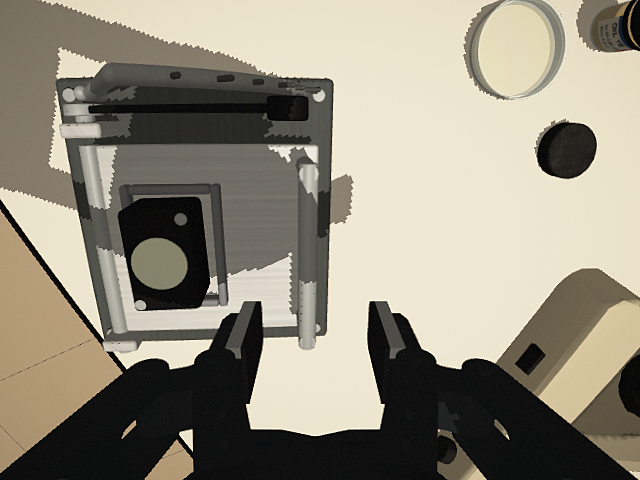

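```bash
python3 - <<'E'
from h import *
im,ci=load('w14')
H=onz(ci,[(309,166),(307,344)],.068);print('handle',H,H.mean(0),np.linalg.norm(H[0]-H[1]),np.degrees(np.arctan2(*(H[0]-H[1])[1::-1])))
o,d=ray(ci,[(288,108)])
# intersect with plane local y=.076 from hinge
th=np.radians(-23.8);ex=np.array([np.cos(th),np.sin(th),0]);ey=np.array([-ex[1],ex[0],0]);hinge=np.array([.4427,-.2561,.034])
d=d[0];k=(.076-(o-hinge)@ey)/(d@ey);P=o+k*d-hinge;print('knob',P@ex,P[2],np.arctan2(P[2],P@ex),np.hypot(P[2],P@ex))
E
python3 st.py
```

```text
handle [[ 0.57   -0.2572  0.068 ]
 [ 0.5274 -0.3493  0.068 ]] [ 0.5487 -0.3033  0.068 ] 0.1014944025322479 65.18911594806217
knob 0.10455567887025549 0.1594069782101315 0.9902818387732805 0.19063702338765504
17.05 [ 0.5436 -0.308   0.1297] yaw -23.863583211759632 f [ 0.517  -0.7521 -0.2616] w 0.04444806105365798 ztilt [ 0.0652 -0.0668 -0.9956]
```

Request:
play_rows(series=[[[2,-1,-16,0],[1,-1,-16,0],[1,-1,-14,0],[0,0,-10,0],[0,0,-3,0]]])

```text
clock: 17.55
tcp_pos: [0.5433, -0.3076, 0.0635]
ee_rot: [[0.912, -0.407, 0.058], [-0.404, -0.913, -0.061], [0.078, 0.032, -0.996]]
ft_force: [-0.3, 1.5, -0.3]
grip_width: 0.0446
```

```bash
python3 st.py;python3 -c "
from h import *
snap('wrist','w15.png')"
```

```text
17.55 [ 0.5433 -0.3076  0.0635] yaw -23.88102765676939 f [-0.3302  1.5174 -0.3199] w 0.04457860425614927 ztilt [ 0.0581 -0.0609 -0.9965]
```

View pics/w15.png

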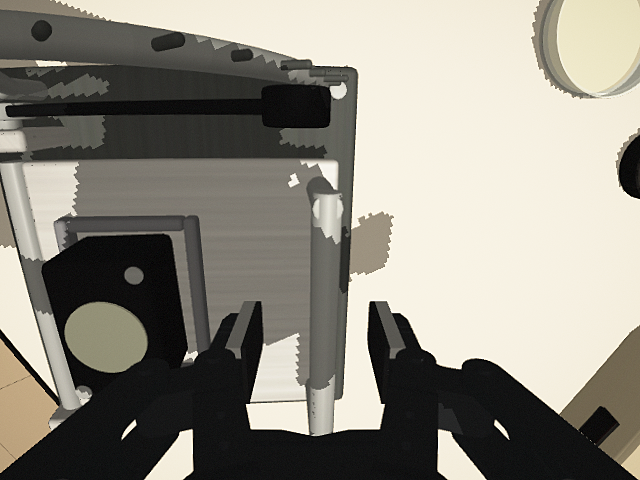

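Request:
play_rows(series=[[[3,-2,3,0],[1,0,2,0],[0,0,0,0],[0,0,0,0],[0,0,0,0]]])

```text
clock: 18.1
tcp_pos: [0.5489, -0.3106, 0.0711]
ee_rot: [[0.911, -0.407, 0.061], [-0.403, -0.913, -0.064], [0.082, 0.033, -0.996]]
ft_force: [0.3, -0.1, 0.4]
grip_width: 0.0447
```

Request:
play_rows(series=[[[0,0,0,0],[0,0,0,0],[0,0,0,0],[0,0,0,0],[0,0,0,0]]], gripper=0)

```text
clock: 18.6
tcp_pos: [0.5453, -0.3088, 0.0712]
ee_rot: [[0.912, -0.407, 0.054], [-0.404, -0.913, -0.059], [0.074, 0.032, -0.997]]
ft_force: [-0.5, 0.4, -0.3]
grip_width: 0.0079
```

```bash
python3 st.py;python3 -c "
from h import *
snap('wrist','w16.png');snap('side','s16.png')"
```

```text
18.6 [ 0.5453 -0.3088  0.0712] yaw -23.92131447399671 f [-0.4605  0.3542 -0.2506] w 0.007857225117107632 ztilt [ 0.0543 -0.0592 -0.9968]
```

View pics/w16.png

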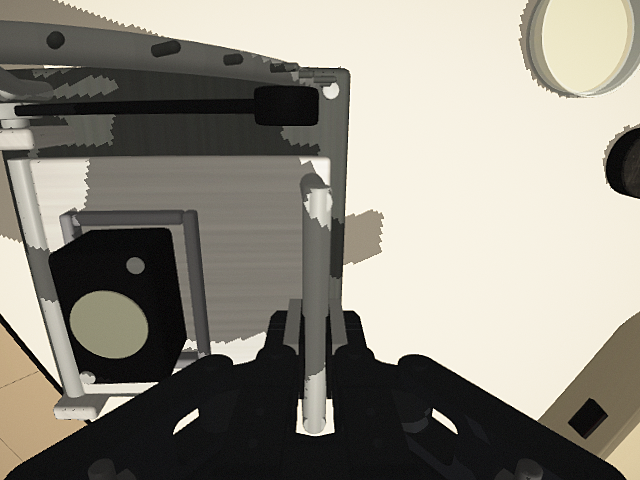

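View pics/s16.png

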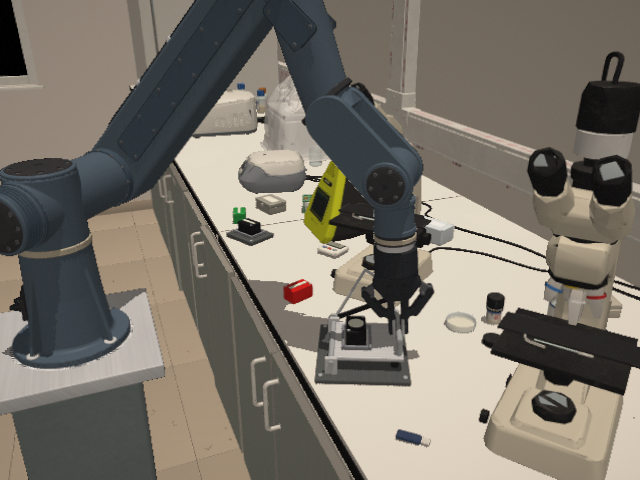

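Request:
play_rows(series=[[[-1.5,0.6,5.2,0],[-1.6,0.7,5,0],[-1.9,0.8,5,0],[-2.1,0.9,4.9,0],[-2.2,1,4.8,0]]])

```text
clock: 19.2
tcp_pos: [0.5365, -0.3047, 0.0959]
ee_rot: [[0.911, -0.408, 0.056], [-0.405, -0.912, -0.059], [0.075, 0.031, -0.997]]
ft_force: [0.5, -0.9, -4.6]
grip_width: 0.0075
```

```bash
python3 st.py;python3 -c "
from h import *
snap('side','s17.png')"
```

```text
19.2 [ 0.5365 -0.3047  0.0959] yaw -23.969610593459212 f [ 0.5151 -0.9369 -4.5872] w 0.007527443693318038 ztilt [ 0.0559 -0.0592 -0.9967]
```

View pics/s17.png

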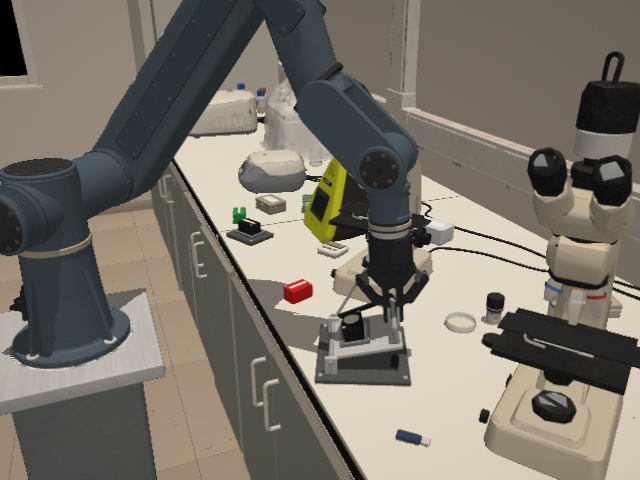

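Request:
play_rows(series=[[[-2.5,1.1,4.7,0],[-2.7,1.2,4.5,0],[-2.8,1.2,4.5,0],[-2.9,1.3,4.3,0],[0,0,0,0]]])

```text
clock: 19.75
tcp_pos: [0.5242, -0.2991, 0.1169]
ee_rot: [[0.911, -0.408, 0.056], [-0.405, -0.912, -0.06], [0.076, 0.031, -0.997]]
ft_force: [1.0, 0.2, -3.7]
grip_width: 0.0076
```

```bash
python3 st.py;python3 -c "
from h import *
snap('side','s18.png');snap('wrist','w18.png')
im,_=load('s18');cv2.imwrite('pics/c8.png',cv2.resize(im[270:390,300:430],None,fx=5,fy=5,interpolation=2)[:,:,::-1])"
```

```text
19.75 [ 0.5242 -0.2991  0.1169] yaw -23.965041713209267 f [ 0.968   0.1848 -3.7021] w 0.007590877183437968 ztilt [ 0.0564 -0.0596 -0.9966]
```

View pics/c8.png

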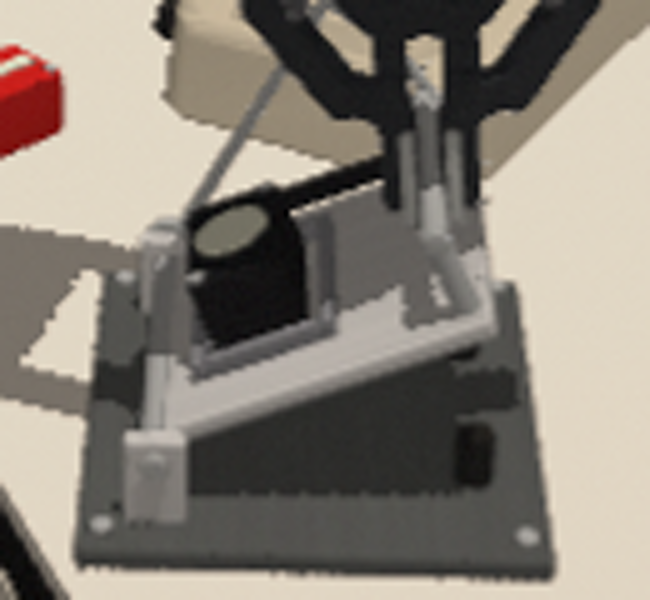

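View pics/w18.png

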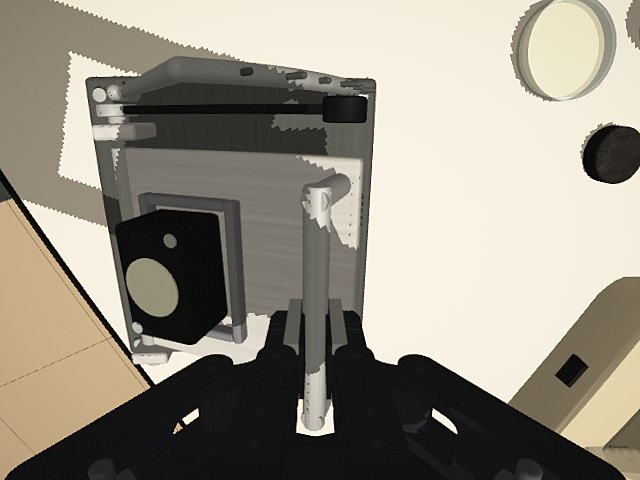

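```bash
python3 - <<'E'
from h import *
im,c2=load('s18')
th=np.radians(-23.8);ex=np.array([np.cos(th),np.sin(th),0]);ey=np.array([-ex[1],ex[0],0]);hinge=np.array([.4423,-.2559,.034])
def pl(c,px,y):
    o,d=ray(c,px);k=(y-(o-hinge)@ey)/(d@ey);P=o+k[:,None]*d-hinge;return np.c_[P@ex,P[:,2]]
def sl(P):return np.arctan2(*(P[1]-P[0])[::-1])
E=np.array([(190,435),(495,330)])/5+[300,270]
P=pl(c2,E,-.058);print('table lower edge',P,sl(P))
E=np.array([(190,412),(490,312)])/5+[300,270]
P=pl(c2,E,-.058);print('table upper edge',P,sl(P))
o=pl(c2,[(390.5,297.5)],.076);print('knob',o,np.arctan2(o[0,1],o[0,0]),np.hypot(*o[0]))
E=np.array([(195/4+290,300/3.5+230),(390/4+290,240/3.5+230)])
P=pl(c2,E,.076);print('pointer',P,sl(P))
# s0: arm
E=np.array([(200,266),(390,192)])/4+[290,250];P=pl(c2,E,.076);print('pointer s0',P,sl(P))
# knob from wrist with side, w18
_,w=load('w18')
o1,d1=ray(w,[(345,108)]);o2,d2=ray(c2,[(390.5,297.5)])
A=np.c_[d1[0],-d2[0]];s=np.linalg.lstsq(A,o2-o1,rcond=None)[0];k1=o1+s[0]*d1[0];k2=o2+s[1]*d2[0]
k=(k1+k2)/2-hinge;print(k1,k2,k@ex,k@ey,k[2],np.arctan2(k[2],k@ex),np.hypot(k@ex,k[2]))
E
python3 st.py
```

```text
table lower edge [[0.0079 0.0061]
 [0.1112 0.0507]] 0.4079589640706474
table upper edge [[0.0079 0.0156]
 [0.1092 0.0578]] 0.3953398349311934
knob [[0.1058 0.0504]] 0.444293722755787 0.11721654099303574
pointer [[0.0072 0.0085]
 [0.1002 0.048 ]] 0.4010394287568644
pointer s0 [[0.0097 0.0068]
 [0.1002 0.0492]] 0.43801400422396636
[ 0.5717 -0.2283  0.0838] [ 0.5705 -0.2278  0.0836] 0.10660517891822976 0.07748402078874668 0.04965704920462109 0.4359179953723615 0.11760308970387615
19.85 [ 0.5245 -0.2993  0.1165] yaw -23.971258841261132 f [ 0.1853 -0.0599 -4.1867] w 0.007509164043147239 ztilt [ 0.0565 -0.0595 -0.9966]
```

Request:
play_rows(series=[[[-1,0.4,1.3,0],[-0.7,0.3,1.1,0],[0,0,0,0],[0,0,0,0],[0,0,0,0]]])

```text
clock: 20.35
tcp_pos: [0.5231, -0.2986, 0.1184]
ee_rot: [[0.911, -0.408, 0.057], [-0.405, -0.912, -0.059], [0.076, 0.031, -0.997]]
ft_force: [1.5, -0.1, -3.7]
grip_width: 0.0076
```

```bash
python3 st.py; python3 - <<'E'
from h import *
a,_=snap('side','s19.png');snap('wrist','w19.png');snap('top','t19.png')
cv2.imwrite('pics/c9.png',cv2.resize(a[270:390,300:430],None,fx=5,fy=5,interpolation=2)[:,:,::-1])
E
python3 st.py
```

```text
20.35 [ 0.5231 -0.2986  0.1184] yaw -23.980507491518267 f [ 1.4626 -0.0942 -3.661 ] w 0.007611208948616944 ztilt [ 0.0567 -0.0593 -0.9966]
20.5 [ 0.5231 -0.2986  0.1184] yaw -23.980492697829717 f [ 0.7395 -0.1503 -4.0054] w 0.007357174052223414 ztilt [ 0.0568 -0.0593 -0.9966]
```

View pics/c9.png

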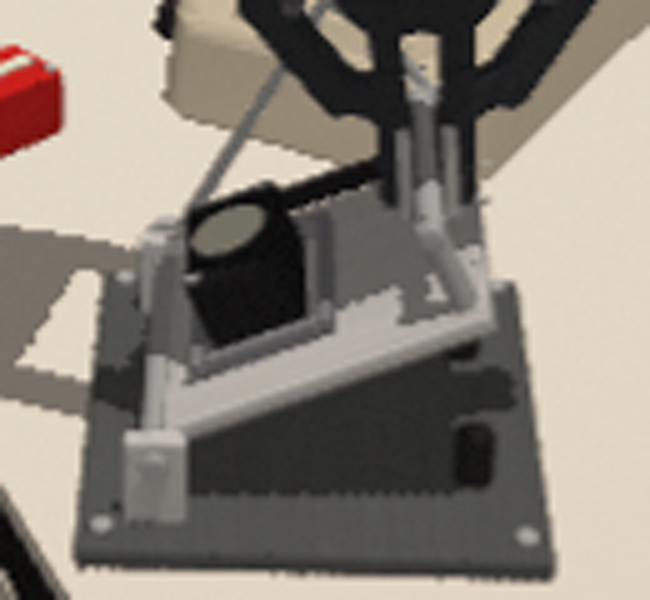

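View pics/w19.png

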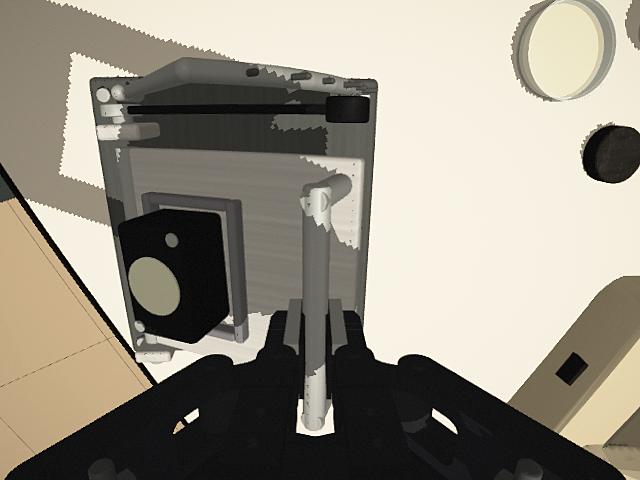

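View pics/t19.png

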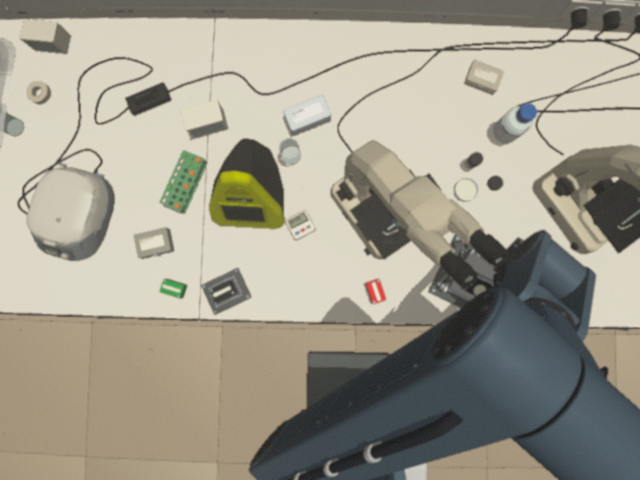

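```bash
python3 - <<'E'
from h import *
print(job.job_done())
s=arm.sense();print(s['clock'],s['tcp_pos'],s['ft_force'],s['grip_width'])
E
```

```text
the job is handed in; nothing more can be done
None
the job is handed in; nothing more can be done
```

I handed the job in at about 20.5 s of robot time, still gripping the handle and holding the table up in line with the pointer. No verdict came back.

What my last checks showed:

- **Bar-tag housing:** it is in the bench block's nest. The wrist picture put it about 2 mm from centre and flat, and it was still there in the final top picture.
- **Round-tag housing:** it is in the table's nest. Before lifting it measured about 2 mm from centre and flat. In the final pictures it still sits inside the rim, slid a little toward the hinge.
- **Alignment:** the pointer came out at about 0.44 rad. The table came out at about 0.42–0.44 rad from how far the handle had moved. The last edge measurements in the side view, 0.40–0.41 rad, were taken just before the final small lift of about 0.025 rad. The two agree to within about 0.03 rad, against the 0.08 rad limit.
- **Holding:** the wrist carried a steady 4 N or so, and the pose did not change between the last readings.
- **Other things:** the pointer knob measured the same before and during the lift, and nothing else looks moved in the final pictures.

Two readings disagreed or drifted:

- **Pointer angle:** one side-view slope along the arm gave 0.40 rad. The other estimates, including the knob located from two cameras, gave 0.436–0.444 rad, so I used those.
- **Tool tilt:** the tool slowly tilted by up to about 0.1 rad during the moves. I could not correct that with the moves available, but both housings still settled flat when released.

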